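# Plug the air filter into the bench air coupler

### The job

Fit the small cylindrical air filter from the rack to the bench air coupler: pull the coupler's sleeve back (down) until it stays back by itself and let go of it, then push the filter's plug gently down into the mouth until the sleeve springs forward and locks it, and let go. Feel for the bottom and do not force the plug; leave everything else as it stands.

Things in the scene. Friction and masses are not known exactly. Their poses are not given: they have to be found in the camera images.
- coupler_mouth (a point): Nominal centre of the upward mouth rim of the coupler (steel ring 30 mm across, brass sleeve below it), 125 mm above the table. z up, y along the manifold's long side. The mouth is a funnel 24 mm wide narrowing over 4 mm to a vertical round bore 19.2 mm wide. The real coupler sits with play in its clamp, which this reading does not show: see manifold.
- sleeve (a joint): How far the coupler's ribbed sleeve is pulled back, m: 0 forward (up), 0.011 hard stop back (down). 34 mm across, 30 mm tall; forward, it spans 6 to 36 mm below the rim, with 25 mm free below. Spring 3 to 5 N up. From about 10 mm it is caught and stays back when let go; only then can a plug enter past 12 mm. A plug pressed home trips it and it springs forward.
- filter_plug_center (a point): Centre of the air filter's grip: a smooth upright aluminium cylinder, 25 mm across, 34 mm tall (17 mm above and below this point), about 0.12 kg, z up. Collar 31 mm across, underside 21 mm below this point; nose tip 47 mm below. It hangs by its collar, nose down, in one of the rack's three holes.
- rack: Fixed black plug rack, 90 x 220 x 45 mm, origin at the centre of its underside, z up, long side along its y. Three vertical 25 mm holes in its top at y = -72, 0 and +72 mm; each holds one plug, in any order.
- cap_plug: steel blanking plug, a low wide button head 43 mm across and 20 mm tall; stands in the rack; bystander, leave alone; origin at the tip of its nose, 26 mm below the rack's top
- slim_plug: hose-tail plug with a thin barbed brass stem 11 mm across; stands in the rack; bystander, leave alone; origin at the tip of its nose, 26 mm below the rack's top
- screwdriver: bystander screwdriver, 190 mm long, lying on the table
- jar: bystander screw-top jar, 64 mm across, 85 mm tall; origin at its underside
- spool: bystander solder spool, 62 mm across, 44 mm tall; origin at its underside
- multimeter: bystander multimeter, 150 x 80 x 36 mm, lying; origin at its underside
- handheld: bystander handheld radio, 115 x 58 x 34 mm with a 110 mm antenna, lying; origin at its underside
- manifold: Fixed aluminium air block 70 x 200 x 45 mm (x, y, z), origin under its centre; the coupler stands on its middle, low fittings under 15 mm at its ends. The coupler's true axis may be up to 2 mm off coupler_mouth in x and in y (it shifts sideways under about 3 N, 2.5 mm at most) and its rim, sleeve and inside up to 9 mm higher or lower (that stays put).
- filter_plug: The same air filter, origin at the nose tip, z up. Nose 17.6 mm across with a 13 mm wide tapered tip and a groove. Inside the coupler it pushes a spring valve (3 to 5 N, friction extra). Home: the collar sits on the real rim, tip 26 mm below it; the catch trips in the last 1.5 mm; locked, it may ride up 1.5 mm. Over 30 N between plug and coupler damages them.
- valve (a joint): Height of the spring valve inside the bore, m: 0 = its start, just under the catch; about +0.0065 (up) while the sleeve is caught back; -0.009 (down) with a plug fully home. Moved only by the plug, never by hand.
There are look-alikes about, which are no part of the job. What is shaped like the filter_plug but pink is not meant.

How it is judged:
By the outcome, as a careful person would: the job done as asked, in the order asked, and still so for the second after the job is handed in, with the robot touching nothing.
It also fails if it takes over 53 s, if anything falls off the work surface, if the arm or the gripper's body presses on something with over 40 N, if the wrist force passes 120 N, or if a joint passes its speed limit or range.

### The arm

A 7-joint arm with a two-finger parallel gripper is mounted at the origin on the work surface. World frame = base frame: x ahead of the robot, y to its left, z up, the work surface at z = 0. Lengths are in m, angles in rad, forces in N, time in s.
With the tool pointing down it reaches from about 0.4 to 0.85 m from the base axis. Payload 10.4 kg.
Tool frame: the origin (TCP) lies on the centre line of the jaws, within the pads' length; the fingertips stand 11 mm ahead of it and the grasp point (between the pads) lies 8 mm behind it (manip.finger_overhang is the distance from the TCP to the fingertips, in m); z points along the fingers, y is the line along which they close (so a half turn about z gives the same grasp; the last joint's range is limited). The gripper opens to 85 mm and grips with 20 to 120 N. Pads are 22 mm wide; open, the fingers measure 114 mm over their backs; the gripper's body (76 mm by 85 mm) begins 54 mm behind the grasp point. The pads swing forward as they close: fully open they stand 13 mm farther back than shut.
Start: joints at [-1.291, 0.332, -0.065, 1.46, 0.022, 1.35, -0.088], TCP at [0.186, 0.597, 0.242] pointing down, gripper open.
Joint ranges: [-2.6, 2.6], [-0.5, 2.12], [-1.47, 1.34], [0.16, 2.42], [-1.27, 4.41], [0.06, 2.06], [-2.6, 2.6]. Speed limits (rad/s): [2.22, 2.22, 2.79, 2.79, 3.14, 3.14, 3.14].

### API

Orientations are given as a unit quaternion [x, y, z, w].
In Python, from workcell import manip, imaging, workorder gives the robot as it stands.
- The arm moves only by the tool jog_arm, never from a script. Its argument "deltas" is a list of rows, each an object with "gripper": the opening, from 0 (shut) to 1 (fully open); "offset": the shift along the tool's x, y, z in m, a list of three; "rotation": the turn, a rotation vector about the tool's x, y, z in degrees, a list of three. In form: [{"gripper": gripper, "offset": [tx, ty, tz], "rotation": [ax, ay, az]}, ...]. A call has 1 to 20 rows; each row shifts and turns the commanded pose from where the row before left it, along the tool's axes as they then stand; what a row does not reach is not made up. A row lasts 1/10 s, in which the tool goes at most 50 mm and 8.59 degrees, less where a joint would pass 70% of its speed; a pose out of reach is approached as far as the arm can. A call with a gripper value outside its range is refused whole. The fingers move at their own pace and stop on an object; "newtons" is the grip in N (left out, the last holds). Time passes only in rows, so rows that do not move let the fingers close. It gives the time, the measured TCP pose, the force, the opening and the grip force at its end, in the units of the state.
- manip.get_obs(): the state, without advancing time (a new reading comes with each control period).
- imaging.camera(name): name is "scene" or "top" or "wrist"; returns the picture (400x640x3 uint8, blue, green, red); there is no depth.
- imaging.camera_model(name): a dict with "camera_matrix" (3x3 intrinsics, pixels), "world_to_cam" (4x4, takes a point from world to camera coordinates); the wrist camera has in their place "hand_eye" (4x4, takes a point from camera to tool coordinates, whose origin is the TCP and whose axes are the flange's). Camera axes: x right, y up, looking along -z (the intrinsics and any distortion apply to the point x, -y, -z); pixel columns grow to the right and rows downward; lengths in m; the calibration is good to about 2 mm. A picture is of the moment at which its call begins: read the wrist's pose just before it. camera_model takes no time and is no camera call.
- workorder.hand_in(): hands the job in; it is judged then, once.
The state is a dict: "clock": time; "joint_pos": joint angles; "joint_velocities": joint speeds; "tau": joint torques, N m; "position": TCP position; "ee_rot": TCP orientation; "ft_force": force on the tool from outside, world axes, zero at the start; "torque": the same for the moment, N m; "grip_width": opening from 0.0 (shut) to 1.0 (fully open); "grasp_force": force on a finger pad.
Only numpy, scipy, OpenCV 4.12 (cv2) and the standard library are available. Lean on these libraries where they do the work, as an engineer would, in place of code of your own. Each camera call takes 0.05 s, during which the arm holds its last target. There are 200 camera calls.

## Working session

There is one attempt and no reset: what is moved stays moved. The work goes in short steps, Python scripts to look and compute and a tool call to move; the robot and the scene stay as the last step left them, time stands still between calls to the robot, and variables do not carry over. Pictures are saved under pics/ and viewed, at most 10 in all, crops included, and the job is handed in when it is done.

Besides the shell and the picture viewer there is one more tool, called after "Emit:" by a JSON object that holds its "name" and its "arguments". jog_arm: Moves the arm, as the interface text tells. Its arguments: {"type":"object","properties":{"deltas":{"type":"array","items":{"type":"object","properties":{"gripper":{"type":"number"},"offset":{"type":"array","items":{"type":"number"}},"rotation":{"type":"array","items":{"type":"number"}}}}},"newtons":{"type":"number"}},"required":["deltas"]}

```bash
mkdir -p pics; cat > h.py <<'E'
import numpy as np, cv2
from workcell import manip, imaging, workorder
from scipy.spatial.transform import Rotation as R
def ray(name,u,v,W=None):
    m=imaging.camera_model(name); K=np.array(m["camera_matrix"])
    d=np.linalg.inv(K)@[u,v,1]; d=np.array([d[0],-d[1],-d[2]])
    C=np.linalg.inv(np.array(m["world_to_cam"])) if W is None else W
    return C[:3,3],C[:3,:3]@d
def onz(name,u,v,z,W=None):
    o,d=ray(name,u,v,W); return o+d*(z-o[2])/d[2]
def proj(name,p,W=None):
    m=imaging.camera_model(name); K=np.array(m["camera_matrix"])
    M=np.array(m["world_to_cam"]) if W is None else np.linalg.inv(W)
    q=M@np.append(p,1); q=K@[q[0],-q[1],-q[2]]; return q[:2]/q[2]
def wristW():
    s=manip.get_obs(); T=np.eye(4); T[:3,:3]=R.from_quat(s["ee_rot"]).as_matrix(); T[:3,3]=s["position"]
    return T@np.array(imaging.camera_model("wrist")["hand_eye"])
def tri(o1,d1,o2,d2):
    A=np.stack([d1,-d2],1); t=np.linalg.lstsq(A,o2-o1,rcond=None)[0]
    a=o1+d1*t[0]; b=o2+d2*t[1]; return (a+b)/2,np.linalg.norm(a-b)
E
python3 - <<'E'
from h import *
s=manip.get_obs(); print(s)
for n in("top","scene"):
    im=imaging.camera(n); cv2.imwrite(f"pics/{n}0.png",im); m=imaging.camera_model(n); print(n,m)
print(imaging.camera_model("wrist"))
E
```

```text
{'clock': 0.0, 'joint_pos': array([-1.29057416,  0.33291293, -0.06469803,  1.46100062,  0.02161664,
        1.34992625, -0.08846261]), 'joint_velocities': array([ 0.00091074,  0.00026759, -0.00183212, -0.00157317,  0.00051921,
       -0.00063062,  0.00173167]), 'tau': array([-5.55192273e-04, -6.25454807e+01,  4.87047946e-02, -3.91603839e+01,
        1.61791651e-02,  1.01357579e-02, -4.22947736e-06]), 'position': array([0.18627966, 0.59618034, 0.24146199]), 'ee_rot': array([ 1.50802812e-01,  9.88563559e-01, -7.72183839e-04, -7.16474008e-05]), 'ft_force': array([ 0.0624158 ,  1.42779215, -1.10379599]), 'torque': array([ 0.00976708, -0.03512644, -0.01307754]), 'grasp_force': 0.0, 'grip_width': 0.9978746884442513}
top {'camera_matrix': array([[389.84971698,   0.        , 315.6965515 ],
       [  0.        , 389.84971698, 196.17056574],
       [  0.        ,   0.        ,   1.        ]]), 'world_to_cam': array([[-0.01658928, -0.99973218, -0.01613562, -0.12200681],
       [ 0.99721749, -0.01771626,  0.07241143, -0.59122095],
       [-0.0726779 , -0.01488947,  0.99724432, -1.02851596],
    
[... 326 characters left out ...]
41915668,  0.37076864,  0.82875708,  0.21591942],
       [ 0.60567313, -0.56582438,  0.55946656, -1.66336844],
       [ 0.        ,  0.        ,  0.        ,  1.        ]])}
{'camera_matrix': array([[276.00986682,   0.        , 319.54624352],
       [  0.        , 276.00986682, 198.97566868],
       [  0.        ,   0.        ,   1.        ]]), 'hand_eye': array([[-5.76212698e-04,  9.52372564e-01,  3.04936334e-01,
         7.88156536e-02],
       [ 9.99999617e-01,  3.47883243e-04,  8.03111972e-04,
        -1.27426911e-03],
       [ 6.58779567e-04,  3.04936680e-01, -9.52372399e-01,
        -1.31605966e-01],
       [ 0.00000000e+00,  0.00000000e+00,  0.00000000e+00,
         1.00000000e+00]])}
```

View pics/top0.png

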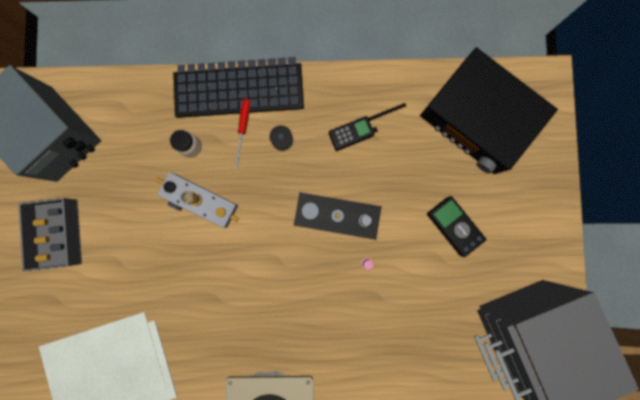

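View pics/scene0.png

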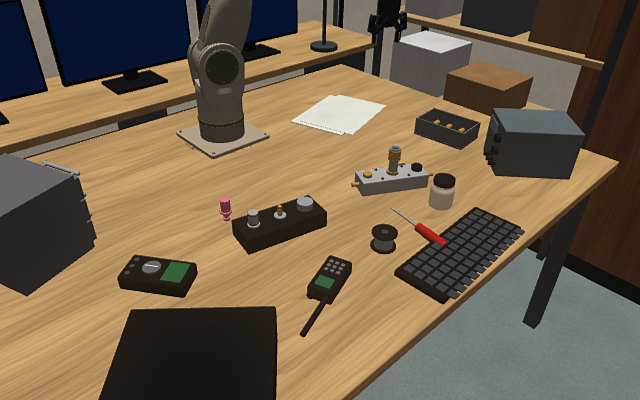

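The top view shows the rack with three plugs: (310,211) wide disc, (337,216) thin brass stem and (365,221) medium cylinder. The pink look-alike is at (368,265), and the manifold's coupler is at (191,199). The scene view shows the filter at (253,218), slim plug at (280,211), cap at (305,203), pink look-alike at (225,208) and coupler at (395,155).

Candidates for the filter: scene (253,218) grey cylinder, (225,208) pink (excluded), (305,203) wide cap, (280,211) slim. I choose (253,218) and will check it in a crop.

```bash
python3 - <<'E'
from h import *
print("tcp proj",proj("scene",[.186,.597,.242]),proj("top",[.186,.597,.242]))
s=cv2.imread("pics/scene0.png"); t=cv2.imread("pics/top0.png")
a=cv2.resize(s[185:265,215:335],None,fx=5,fy=5,interpolation=cv2.INTER_CUBIC)[:, :600]
b=cv2.resize(s[135:215,345:435],None,fx=5,fy=5,interpolation=cv2.INTER_CUBIC)[:400,:]
c=cv2.resize(t[160:240,150:245],None,fx=4,fy=4,interpolation=cv2.INTER_CUBIC)
d=cv2.resize(t[180:245,285:390],None,fx=4,fy=4,interpolation=cv2.INTER_CUBIC)
cv2.imwrite("pics/cs.png",cv2.resize(np.hstack([a,b]),None,fx=.76,fy=.76))
w=max(c.shape[1],d.shape[1]); hh=max(c.shape[0],d.shape[0])
f=lambda x:cv2.copyMakeBorder(x,0,hh-x.shape[0],0,0,cv2.BORDER_CONSTANT)
cv2.imwrite("pics/ct.png",np.hstack([f(c),f(d)]))
E
```

```text
tcp proj [385.56384306  44.00482125] [-33.82296837 388.2045349 ]
```

View pics/cs.png

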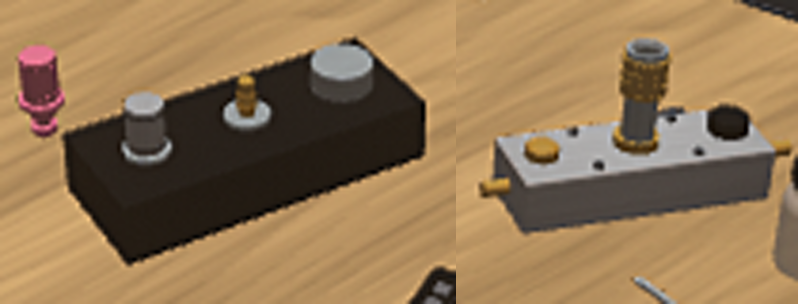

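View pics/ct.png

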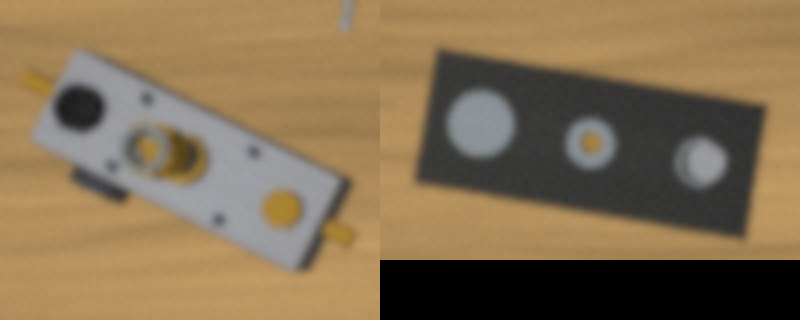

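The crop confirms it. The leftmost plug in the rack, scene (253,213), is a grey 25 mm cylinder with a collar, so that is the filter. The pink one stands loose on the table. The coupler rim is at scene (395,148), top (187,197).

```bash
python3 - <<'E'
from h import *
print(manip.finger_overhang)
T=lambda u,v:(285+u/4-.4,180+v/4-.4)
tr=lambda a,b:tri(*ray("top",*a),*ray("scene",*b))
rt=(150/4+150-.4,149/4+160-.4); rs=(191/3.8+345-.4,50/3.8+135-.4)
ft=T(329,160); fs=(145/3.8+215-.4,101/3.8+185-.4)
print("rim",tr(rt,rs),onz("top",*rt,.125),onz("scene",*rs,.125))
print("filt",tr(ft,fs),onz("top",*ft,.083),onz("scene",*fs,.083))
c=onz("top",*T(101,124),.065);print("cap",c)
# axes
p=[onz("top",*T(u,v),.045)[:2] for u,v in((58,50),(385,104),(366,237),(36,182))];print("rack",p,np.mean(p,0))
v=p[0]-p[1];print("rack long heading",np.degrees(np.arctan2(v[1],v[0])))
q=[onz("top",150+u/4-.4,160+v/4-.4,.045)[:2] for u,v in((80,48),(347,178),(302,271),(34,138))];print("man",np.mean(q,0))
v=q[0]-q[1];print("man heading",np.degrees(np.arctan2(v[1],v[0])))
T=R.from_quat(manip.get_obs()["ee_rot"]).as_matrix();print(T,np.degrees(np.arctan2(T[1,1],T[0,1])))
E
```

```text
0.011
rim (array([0.58622799, 0.17981753, 0.12720426]), np.float64(0.003091820315704573)) [0.58532202 0.1793766  0.125     ] [0.58423998 0.18499146 0.125     ]
filt (array([ 0.52359926, -0.25948851,  0.0877199 ]), np.float64(0.0016041141584890164)) [ 0.52315864 -0.26066867  0.083     ] [ 0.51864978 -0.25511759  0.083     ]
cap [ 0.5488847  -0.11716804  0.065     ]
rack [array([ 0.59876251, -0.08901844]), array([ 0.55949332, -0.30252883]), array([ 0.4732    , -0.28773032]), array([ 0.51241195, -0.07345192])] [ 0.53596695 -0.18818238]
rack long heading 79.57853302441667
man [0.58481242 0.18046609]
man heading 63.261181298196384
[[-9.54515884e-01  2.98159923e-01 -2.96286644e-04]
 [ 2.98160054e-01  9.54515044e-01 -1.27004667e-03]
 [-9.58669585e-05 -1.30062057e-03 -9.99999150e-01]] 72.65286758451533
```

Emit:
{"name": "jog_arm", "arguments": {"deltas": [{"offset": [-0.034, -0.0185, 0], "gripper": 0.8}, {"offset": [-0.034, -0.0185, 0]}, {"offset": [-0.034, -0.0185, 0]}, {"offset": [-0.034, -0.0185, 0]}, {"offset": [-0.034, -0.0185, 0]}, {"offset": [-0.034, -0.0185, 0]}, {"offset": [-0.034, -0.0185, 0]}, {"offset": [-0.034, -0.0185, 0]}, {"offset": [-0.034, -0.0185, 0]}, {"offset": [-0.034, -0.0185, 0]}, {"offset": [-0.034, -0.0185, 0]}, {"offset": [-0.034, -0.0185, 0]}, {"offset": [-0.034, -0.0185, 0]}, {"offset": [-0.034, -0.0185, 0]}, {"offset": [-0.029, -0.019, 0]}, {"offset": [0, 0, 0], "rotation": [0, 0, 4]}, {"offset": [0, 0, 0], "rotation": [0, 0, 4]}, {"offset": [0, 0, 0]}, {"offset": [0, 0, 0]}]}}

```text
schema error: expected keys gripper, offset, rotation
```

```bash
cat > w.py <<'E'
from h import *
import sys
def shot(n):
    W=wristW(); s=manip.get_obs(); im=imaging.camera("wrist"); cv2.imwrite(f"pics/{n}.png",im); np.save(f"pics/{n}.npy",W)
    T=R.from_quat(s["ee_rot"]).as_matrix()
    print(s["clock"],s["position"].round(4),"F",s["ft_force"].round(2),"w",s["grip_width"],"heading",np.degrees(np.arctan2(T[1,1],T[0,1])),"z",T[:,2].round(4)); return im,W
if __name__=="__main__": 
    im,W=shot(sys.argv[1]); s=manip.get_obs()
    print(proj("wrist",np.array(s["position"]),W),proj("wrist",np.array([.585,.18,.125]),W))
E
python3 w.py w1
```

```text
0.1 [0.1863 0.5962 0.2416] F [-0.49 -0.46  1.09] w 1.0004880098238254 heading 72.65286758451533 z [-3.0e-04 -1.3e-03 -1.0e+00]
[322.29937348 263.59163811] [135.6173317  518.26581173]
```

View pics/w1.png

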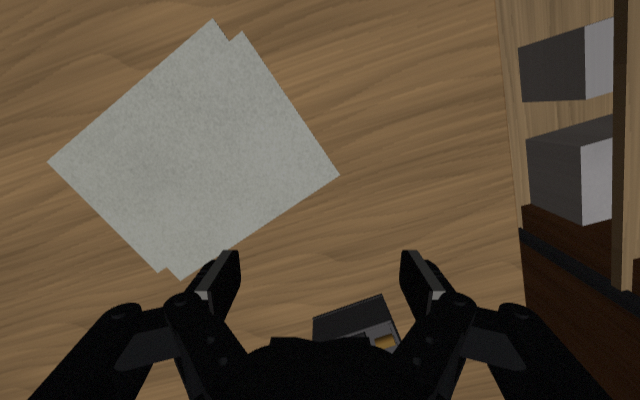

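The move was refused because every row needs all three keys. The wrist view shows the start pose: the jaws at (225,265) and (415,265), the paper, and nothing relevant. I'll resend it with full rows.

Emit:
{"name": "jog_arm", "arguments": {"deltas": [{"gripper": 0.8, "offset": [-0.034, -0.0185, 0], "rotation": [0, 0, 0]}, {"gripper": 0.8, "offset": [-0.034, -0.0185, 0], "rotation": [0, 0, 0]}, {"gripper": 0.8, "offset": [-0.034, -0.0185, 0], "rotation": [0, 0, 0]}, {"gripper": 0.8, "offset": [-0.034, -0.0185, 0], "rotation": [0, 0, 0]}, {"gripper": 0.8, "offset": [-0.034, -0.0185, 0], "rotation": [0, 0, 0]}, {"gripper": 0.8, "offset": [-0.034, -0.0185, 0], "rotation": [0, 0, 0]}, {"gripper": 0.8, "offset": [-0.034, -0.0185, 0], "rotation": [0, 0, 0]}, {"gripper": 0.8, "offset": [-0.034, -0.0185, 0], "rotation": [0, 0, 0]}, {"gripper": 0.8, "offset": [-0.034, -0.0185, 0], "rotation": [0, 0, 0]}, {"gripper": 0.8, "offset": [-0.034, -0.0185, 0], "rotation": [0, 0, 0]}, {"gripper": 0.8, "offset": [-0.034, -0.0185, 0], "rotation": [0, 0, 0]}, {"gripper": 0.8, "offset": [-0.034, -0.0185, 0], "rotation": [0, 0, 0]}, {"gripper": 0.8, "offset": [-0.034, -0.0185, 0], "rotation": [0, 0, 0]}, {"gripper": 0.8, "offset": [-0.034, -0.0185, 0], "rotation": [0, 0, 0]}, {"gripper": 0.8, "offset": [-0.029, -0.019, 0], "rotation": [0, 0, 0]}, {"gripper": 0.8, "offset": [0, 0, 0], "rotation": [0, 0, 4]}, {"gripper": 0.8, "offset": [0, 0, 0], "rotation": [0, 0, 4]}, {"gripper": 0.8, "offset": [0, 0, 0], "rotation": [0, 0, 0]}, {"gripper": 0.8, "offset": [0, 0, 0], "rotation": [0, 0, 0]}]}}

```text
clock: 2.05
position: [0.5853, 0.1808, 0.2421]
ee_rot: [0.218, 0.976, -0.0, -0.0]
ft_force: [-0.0, -0.3, 0.3]
grip_width: 0.798
grasp_force: 0.0
```

```bash
python3 w.py w2
```

```text
2.05 [0.5853 0.1808 0.2421] F [-0.04 -0.25  0.33] w 0.7976375137684467 heading 64.78903554618073 z [-4.e-04 -1.e-04 -1.e+00]
[322.42978092 263.29490008] [320.29565302 198.0919183 ]
```

View pics/w2.png

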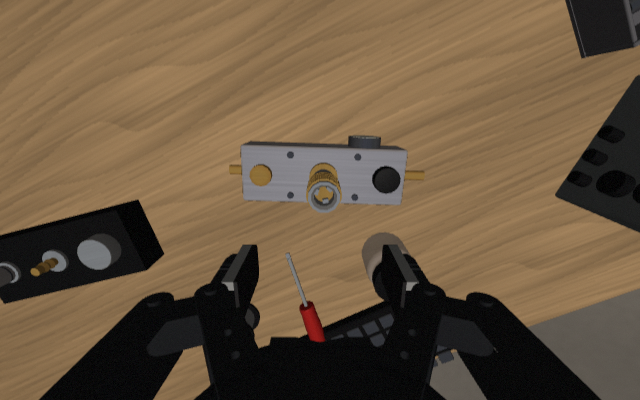

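The view is clean, with the coupler rim at about (324,195) and the manifold aligned with the jaws. Next I'll fit the ring.

```bash
python3 - <<'E'
from h import *
im=cv2.imread("pics/w2.png"); W=np.load("pics/w2.npy")
c=im[165:225,290:360]; 
hsv=cv2.cvtColor(c,cv2.COLOR_BGR2HSV)
m=((hsv[...,1]<60)&(hsv[...,2]>95)).astype(np.uint8)
m[:20]=0
n,l,s,ce=cv2.connectedComponentsWithStats(m)
print(s[:8],ce[:8])
big=cv2.resize(c,None,fx=8,fy=8,interpolation=cv2.INTER_CUBIC)
cv2.imwrite("pics/rim.png",np.hstack([cv2.resize(big,(420,360)),cv2.resize(cv2.cvtColor(m*255,cv2.COLOR_GRAY2BGR),(350,300),interpolation=0) if 0 else cv2.resize(cv2.cvtColor(m*255,cv2.COLOR_GRAY2BGR),(360,360),interpolation=cv2.INTER_NEAREST)]))
t=onz("top",185,138,.085);print("jar",t)
E
```

```text
[[   0    0   70   60 3266]
 [   0   20   18   18  265]
 [  18   20   52   28  646]
 [  32   34    7    5   23]] [[34.26760563 29.32394366]
 [ 8.33207547 27.88679245]
 [46.38544892 30.83126935]
 [35.17391304 35.69565217]]
jar [0.73995286 0.19981727 0.085     ]
```

View pics/rim.png

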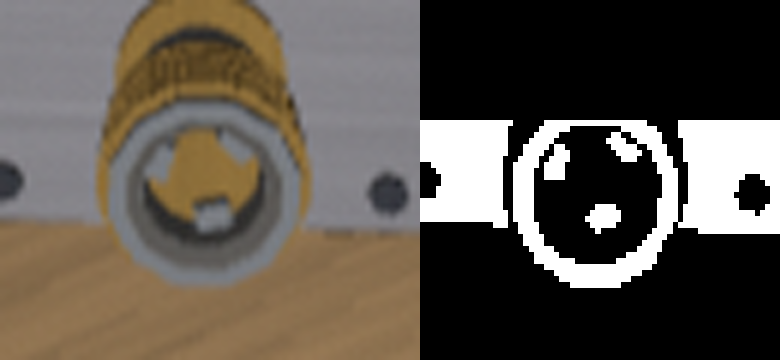

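The crop shows the steel ring with its outer centre at about wrist pixel (323.7,196.6), 32.2 px across.

```bash
python3 - <<'E'
from h import *
W=np.load("pics/w2.npy")
u=(323.7,196.6)
for d in (32.2,):
    o,r=ray("wrist",*u,W); dep=276*.030/d; print("bysize",o+r*dep)
rs=(191/3.8+345-.4,50/3.8+135-.4); rt=(150/4+150-.4,149/4+160-.4)
print(tri(*ray("wrist",*u,W),*ray("scene",*rs)),tri(*ray("wrist",*u,W),*ray("top",*rt)))
for z in(.116,.125,.134):print(onz("wrist",*u,z,W))
Rm=R.from_quat(manip.get_obs()["ee_rot"]).as_matrix();print(Rm)
E
```

```text
bysize [0.58413105 0.18390805 0.12814138]
(array([0.58496137, 0.18372645, 0.12571924]), np.float64(0.0003399648052256772)) (array([0.58655062, 0.18236106, 0.11737447]), np.float64(0.0014127803938968253))
[0.58761747 0.18246387 0.116     ]
[0.5850331 0.1835344 0.125    ]
[0.58244874 0.18460492 0.134     ]
[[-9.04732656e-01  4.25979798e-01 -1.81967252e-04]
 [ 4.25979792e-01  9.04732674e-01  7.24304457e-05]
 [ 1.95485625e-04 -1.19841825e-05 -9.99999981e-01]]
```

Emit:
{"name": "jog_arm", "arguments": {"deltas": [{"gripper": 0.75, "offset": [0.0013, 0.0022, 0.03], "rotation": [0, 0, 0]}, {"gripper": 0.75, "offset": [0, 0, 0.04], "rotation": [0, 0, 0]}, {"gripper": 0.75, "offset": [0, 0, 0.04], "rotation": [0, 0, 0]}, {"gripper": 0.75, "offset": [0, 0, 0.025], "rotation": [0, 0, 0]}, {"gripper": 0.75, "offset": [0, 0, 0.009], "rotation": [0, 0, 0]}, {"gripper": 0.3, "offset": [0, 0, 0], "rotation": [0, 0, 0]}, {"gripper": 0.3, "offset": [0, 0, 0], "rotation": [0, 0, 0]}, {"gripper": 0.3, "offset": [0, 0, 0], "rotation": [0, 0, 0]}, {"gripper": 0.3, "offset": [0, 0, 0], "rotation": [0, 0, 0]}, {"gripper": 0.3, "offset": [0, 0, 0], "rotation": [0, 0, 0]}], "newtons": 35}}

```text
clock: 3.1
position: [0.5862, 0.1838, 0.0997]
ee_rot: [0.219, 0.976, 0.001, 0.001]
ft_force: [1.5, 1.7, 2.7]
grip_width: 0.377
grasp_force: 36.6
```

Emit:
{"name": "jog_arm", "arguments": {"deltas": [{"gripper": 0.3, "offset": [0, 0, 0.002], "rotation": [0, 0, 0]}, {"gripper": 0.3, "offset": [0, 0, 0.002], "rotation": [0, 0, 0]}, {"gripper": 0.3, "offset": [0, 0, 0.002], "rotation": [0, 0, 0]}, {"gripper": 0.3, "offset": [0, 0, 0.002], "rotation": [0, 0, 0]}, {"gripper": 0.3, "offset": [0, 0, 0.0015], "rotation": [0, 0, 0]}, {"gripper": 0.3, "offset": [0, 0, 0], "rotation": [0, 0, 0]}, {"gripper": 0.3, "offset": [0, 0, 0], "rotation": [0, 0, 0]}]}}

```text
clock: 3.8
position: [0.5857, 0.1831, 0.0891]
ee_rot: [0.219, 0.976, 0.0, 0.0]
ft_force: [3.4, 2.6, 6.9]
grip_width: 0.379
grasp_force: 37.1
```

Emit:
{"name": "jog_arm", "arguments": {"deltas": [{"gripper": 0.3, "offset": [0, 0, 0.0008], "rotation": [0, 0, 0]}, {"gripper": 0.3, "offset": [0, 0, 0.0008], "rotation": [0, 0, 0]}, {"gripper": 0.3, "offset": [0, 0, 0], "rotation": [0, 0, 0]}, {"gripper": 0.3, "offset": [0, 0, 0], "rotation": [0, 0, 0]}]}}

```text
clock: 4.2
position: [0.5861, 0.1832, 0.0889]
ee_rot: [0.22, 0.976, 0.001, 0.001]
ft_force: [-1.9, 0.3, 17.8]
grip_width: 0.381
grasp_force: 38.3
```

That is the hard stop: 10.8 mm of travel, with the force rising to 18 N. Now I'll release and rise.

Emit:
{"name": "jog_arm", "arguments": {"deltas": [{"gripper": 0.75, "offset": [0, 0, 0], "rotation": [0, 0, 0]}, {"gripper": 0.75, "offset": [0, 0, 0], "rotation": [0, 0, 0]}, {"gripper": 0.75, "offset": [0, 0, 0], "rotation": [0, 0, 0]}, {"gripper": 0.75, "offset": [0, 0, 0], "rotation": [0, 0, 0]}, {"gripper": 0.75, "offset": [0, 0, -0.03], "rotation": [0, 0, 0]}, {"gripper": 0.75, "offset": [0, 0, -0.04], "rotation": [0, 0, 0]}, {"gripper": 0.75, "offset": [0, 0, -0.04], "rotation": [0, 0, 0]}, {"gripper": 0.75, "offset": [0, 0, -0.043], "rotation": [0, 0, 0]}, {"gripper": 0.6, "offset": [0, 0, 0], "rotation": [0, 0, 0]}, {"gripper": 0.6, "offset": [0, 0, 0], "rotation": [0, 0, 0]}]}}

```text
clock: 5.2
position: [0.5855, 0.1832, 0.2408]
ee_rot: [0.219, 0.976, 0.0, 0.001]
ft_force: [-0.4, -0.9, -0.2]
grip_width: 0.597
grasp_force: 0.0
```

```bash
python3 w.py w3; python3 - <<'E'
from h import *
im=cv2.imread("pics/w3.png"); c=cv2.resize(im[150:230,280:370],None,fx=6,fy=6,interpolation=cv2.INTER_CUBIC); cv2.imwrite("pics/w3c.png",c)
E
```

```text
5.2 [0.5855 0.1832 0.2408] F [-0.4  -0.92 -0.19] w 0.5967621739919698 heading 64.648162136191 z [ 1.2e-03  7.0e-04 -1.0e+00]
[321.67883297 261.01892394] [317.78162198 199.210806  ]
```

View pics/w3c.png

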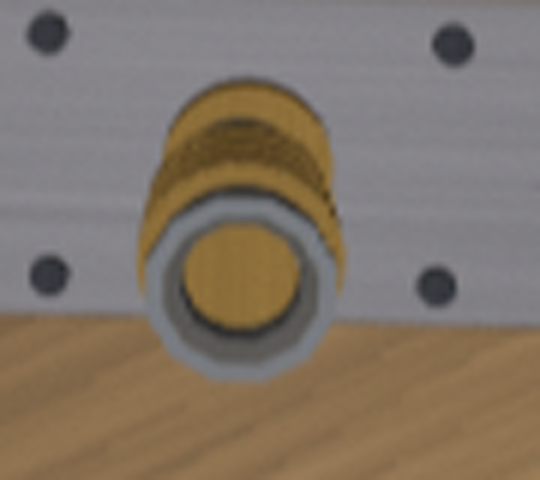

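The sleeve stayed back: there is a dark gap under the rim, the catch balls are hidden and the valve is up. The rim centre is at about wrist pixel (319.8,197.1). Next I go over the filter.

Emit:
{"name": "jog_arm", "arguments": {"deltas": [{"gripper": 0.6, "offset": [-0.011, -0.0355, 0], "rotation": [0, 0, 0]}, {"gripper": 0.6, "offset": [-0.011, -0.0355, 0], "rotation": [0, 0, 0]}, {"gripper": 0.6, "offset": [-0.011, -0.0355, 0], "rotation": [0, 0, 0]}, {"gripper": 0.6, "offset": [-0.011, -0.0355, 0], "rotation": [0, 0, 0]}, {"gripper": 0.6, "offset": [-0.011, -0.0355, 0], "rotation": [0, 0, 0]}, {"gripper": 0.6, "offset": [-0.011, -0.0355, 0], "rotation": [0, 0, 0]}, {"gripper": 0.6, "offset": [-0.011, -0.0355, 0], "rotation": [0, 0, 0]}, {"gripper": 0.6, "offset": [-0.011, -0.0355, 0], "rotation": [0, 0, 0]}, {"gripper": 0.6, "offset": [-0.011, -0.0355, 0], "rotation": [0, 0, 0]}, {"gripper": 0.6, "offset": [-0.011, -0.0355, 0], "rotation": [0, 0, 0]}, {"gripper": 0.6, "offset": [-0.011, -0.0355, 0], "rotation": [0, 0, 0]}, {"gripper": 0.6, "offset": [-0.011, -0.0355, 0], "rotation": [0, 0, 0]}, {"gripper": 0.6, "offset": [0, 0, 0], "rotation": [0, 0, -7.5]}, {"gripper": 0.6, "offset": [0, 0, 0], "rotation": [0, 0, -7.5]}, {"gripper": 0.6, "offset": [0, 0, 0], "rotation": [0, 0, 0]}, {"gripper": 0.6, "offset": [0, 0, 0], "rotation": [0, 0, 0]}]}}

```text
clock: 6.85
position: [0.5217, -0.258, 0.239]
ee_rot: [0.092, 0.996, 0.0, -0.001]
ft_force: [-0.2, -0.2, -0.3]
grip_width: 0.599
grasp_force: 0.0
```

```bash
python3 w.py w4; python3 - <<'E'
from h import *
W3=np.load("pics/w3.npy"); print("rim",[onz("wrist",319.8,197.1,z,W3).round(4) for z in(.12,.126,.132)])
W=np.load("pics/w4.npy"); p=proj("wrist",np.array([.523,-.259,.083]),W); q=proj("wrist",np.array([.523,-.259,.045]),W); print(p,q)
im=cv2.imread("pics/w4.png"); x,y=int(p[0]),int(p[1]); x0,y0=x-45,y-40
c=cv2.resize(im[y0:y0+80,x0:x0+90],None,fx=6,fy=6,interpolation=cv2.INTER_CUBIC); cv2.imwrite("pics/w4c.png",c); print(x0,y0)
E
```

```text
6.85 [ 0.5217 -0.258   0.239 ] F [-0.22 -0.24 -0.32] w 0.598776096256984 heading 79.44145782233471 z [-1.9e-03  6.0e-04 -1.0e+00]
[322.06742895 264.28691844] [804.62304275 180.52804377]
rim [array([0.5854, 0.1819, 0.12  ]), array([0.5836, 0.1827, 0.126 ]), array([0.5819, 0.1835, 0.132 ])]
[320.07896222 188.96977446] [320.03282641 180.55802536]
275 148
```

View pics/w4c.png

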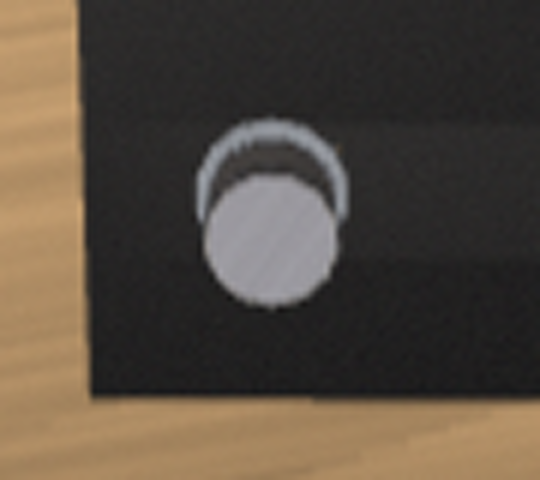

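The filter's top is at wrist pixel (319.8,187.6), with the collar ring visible behind it, so it sits almost exactly under the TCP. I'll descend and grasp.

Emit:
{"name": "jog_arm", "arguments": {"deltas": [{"gripper": 0.6, "offset": [0, -0.001, 0.04], "rotation": [0, 0, 0]}, {"gripper": 0.6, "offset": [0, 0, 0.045], "rotation": [0, 0, 0]}, {"gripper": 0.6, "offset": [0, 0, 0.045], "rotation": [0, 0, 0]}, {"gripper": 0.6, "offset": [0, 0, 0.03], "rotation": [0, 0, 0]}, {"gripper": 0.6, "offset": [0, 0, 0.014], "rotation": [0, 0, 0]}, {"gripper": 0.6, "offset": [0, 0, 0], "rotation": [0, 0, 0]}, {"gripper": 0.2, "offset": [0, 0, 0], "rotation": [0, 0, 0]}, {"gripper": 0.2, "offset": [0, 0, 0], "rotation": [0, 0, 0]}, {"gripper": 0.2, "offset": [0, 0, 0], "rotation": [0, 0, 0]}, {"gripper": 0.2, "offset": [0, 0, 0], "rotation": [0, 0, 0]}, {"gripper": 0.2, "offset": [0, 0, 0], "rotation": [0, 0, 0]}], "newtons": 45}}

```text
clock: 8.0
position: [0.5232, -0.2598, 0.0683]
ee_rot: [0.09, 0.996, -0.0, 0.002]
ft_force: [-1.0, 0.8, 8.5]
grip_width: 0.275
grasp_force: 44.0
```

Emit:
{"name": "jog_arm", "arguments": {"deltas": [{"gripper": 0.2, "offset": [0, 0, -0.01], "rotation": [0, 0, 0]}, {"gripper": 0.2, "offset": [0, 0, -0.03], "rotation": [0, 0, 0]}, {"gripper": 0.2, "offset": [0, 0, -0.04], "rotation": [0, 0, 0]}, {"gripper": 0.2, "offset": [0, 0, -0.045], "rotation": [0, 0, 0]}, {"gripper": 0.2, "offset": [0, 0, -0.025], "rotation": [0, 0, 0]}, {"gripper": 0.2, "offset": [0, 0, 0], "rotation": [0, 0, 0]}, {"gripper": 0.2, "offset": [0, 0, 0], "rotation": [0, 0, 0]}]}}

```text
clock: 8.7
position: [0.5221, -0.2593, 0.2169]
ee_rot: [0.09, 0.996, 0.0, 0.001]
ft_force: [0.5, 0.6, -1.6]
grip_width: 0.272
grasp_force: 44.2
```

```bash
python3 - <<'E'
from h import *
from w import shot
im,W=shot("w5"); s=manip.get_obs(); T=R.from_quat(s["ee_rot"]).as_matrix(); P=np.array(s["position"])
print(s["grasp_force"])
for k in(-.008,-.025-.0,.034): print(k,proj("wrist",P+T[:,2]*k,W))
x0,y0=265,190
cv2.imwrite("pics/w5c.png",cv2.resize(im[y0:y0+110,x0:x0+110],None,fx=5,fy=5,interpolation=cv2.INTER_CUBIC))
E
```

```text
8.7 [ 0.5221 -0.2593  0.2169] F [ 0.45  0.59 -1.65] w 0.2724943305409322 heading 79.64642366760944 z [ 0.0015  0.     -1.    ]
44.21831667423248
-0.008 [322.44957792 270.0327007 ]
-0.025 [322.79256623 290.49542958]
0.034 [321.86266994 235.0176911 ]
```

View pics/w5c.png

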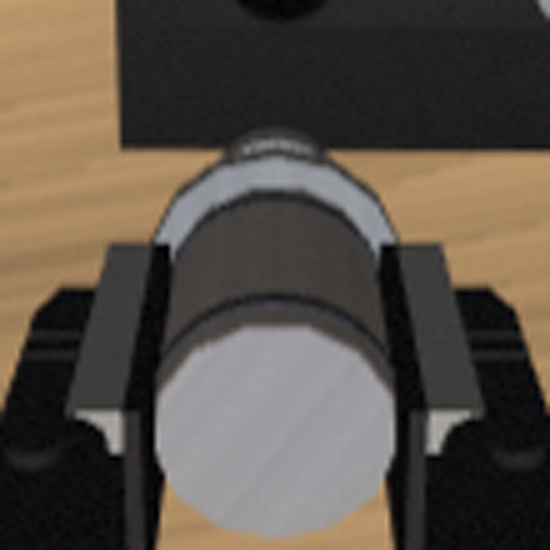

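The filter is held upright and square in the pads, its top face centred at (319.8,275.6). The camera's tool-y bias here (about -1.4 mm) matches the one for the rim, so I'll go back to the pose at which the sleeve was gripped.

Emit:
{"name": "jog_arm", "arguments": {"deltas": [{"gripper": 0.2, "offset": [0, 0, 0], "rotation": [0, 0, 7.5]}, {"gripper": 0.2, "offset": [0, 0, 0], "rotation": [0, 0, 7.5]}, {"gripper": 0.2, "offset": [0.011, 0.0356, 0], "rotation": [0, 0, 0]}, {"gripper": 0.2, "offset": [0.011, 0.0356, 0], "rotation": [0, 0, 0]}, {"gripper": 0.2, "offset": [0.011, 0.0356, 0], "rotation": [0, 0, 0]}, {"gripper": 0.2, "offset": [0.011, 0.0356, 0], "rotation": [0, 0, 0]}, {"gripper": 0.2, "offset": [0.011, 0.0356, 0], "rotation": [0, 0, 0]}, {"gripper": 0.2, "offset": [0.011, 0.0356, 0], "rotation": [0, 0, 0]}, {"gripper": 0.2, "offset": [0.011, 0.0356, 0], "rotation": [0, 0, 0]}, {"gripper": 0.2, "offset": [0.011, 0.0356, 0], "rotation": [0, 0, 0]}, {"gripper": 0.2, "offset": [0.011, 0.0356, 0], "rotation": [0, 0, 0]}, {"gripper": 0.2, "offset": [0.011, 0.0356, 0], "rotation": [0, 0, 0]}, {"gripper": 0.2, "offset": [0.011, 0.0356, 0], "rotation": [0, 0, 0]}, {"gripper": 0.2, "offset": [0.011, 0.0356, 0], "rotation": [0, 0, 0]}, {"gripper": 0.2, "offset": [0, 0, 0], "rotation": [0, 0, 0]}, {"gripper": 0.2, "offset": [0, 0, 0], "rotation": [0, 0, 0]}, {"gripper": 0.2, "offset": [0, 0, 0], "rotation": [0, 0, 0]}]}}

```text
clock: 10.45
position: [0.5853, 0.1818, 0.2153]
ee_rot: [0.22, 0.975, -0.001, -0.001]
ft_force: [-0.0, -1.2, -1.0]
grip_width: 0.275
grasp_force: 44.4
```

```bash
python3 - <<'E'
from h import *
s=manip.get_obs(); T=R.from_quat(s["ee_rot"]).as_matrix(); print(s["position"],s["ft_force"],T.T@(np.array([.585,.1834,.2])-s["position"]),T[:,2],np.degrees(np.arctan2(T[1,1],T[0,1])))
E
```

```text
[0.58532918 0.18175536 0.21528982] [-0.03878257 -1.16270865 -0.98952654] [0.00099294 0.00137078 0.01528813] [-0.00139125 -0.00129141 -0.9999982 ] 64.56292288682675
```

Emit:
{"name": "jog_arm", "arguments": {"deltas": [{"gripper": 0.2, "offset": [0.001, 0.0014, 0.012], "rotation": [0, 0, 0]}, {"gripper": 0.2, "offset": [0, 0, 0.012], "rotation": [0, 0, 0]}, {"gripper": 0.2, "offset": [0, 0, 0.003], "rotation": [0, 0, 0]}, {"gripper": 0.2, "offset": [0, 0, 0.003], "rotation": [0, 0, 0]}, {"gripper": 0.2, "offset": [0, 0, 0.003], "rotation": [0, 0, 0]}, {"gripper": 0.2, "offset": [0, 0, 0.003], "rotation": [0, 0, 0]}, {"gripper": 0.2, "offset": [0, 0, 0], "rotation": [0, 0, 0]}]}}

```text
clock: 11.15
position: [0.5852, 0.185, 0.1799]
ee_rot: [0.219, 0.976, -0.0, -0.0]
ft_force: [-0.4, -0.1, -0.4]
grip_width: 0.274
grasp_force: 44.4
```

Emit:
{"name": "jog_arm", "arguments": {"deltas": [{"gripper": 0.2, "offset": [0, 0, 0.002], "rotation": [0, 0, 0]}, {"gripper": 0.2, "offset": [0, 0, 0.002], "rotation": [0, 0, 0]}, {"gripper": 0.2, "offset": [0, 0, 0.002], "rotation": [0, 0, 0]}, {"gripper": 0.2, "offset": [0, 0, 0.002], "rotation": [0, 0, 0]}, {"gripper": 0.2, "offset": [0, 0, 0], "rotation": [0, 0, 0]}]}}

```text
clock: 11.65
position: [0.5851, 0.1849, 0.1718]
ee_rot: [0.219, 0.976, -0.0, -0.0]
ft_force: [0.1, -0.5, -1.4]
grip_width: 0.277
grasp_force: 44.4
```

Emit:
{"name": "jog_arm", "arguments": {"deltas": [{"gripper": 0.2, "offset": [0, 0, 0.002], "rotation": [0, 0, 0]}, {"gripper": 0.2, "offset": [0, 0, 0.002], "rotation": [0, 0, 0]}, {"gripper": 0.2, "offset": [0, 0, 0.002], "rotation": [0, 0, 0]}, {"gripper": 0.2, "offset": [0, 0, 0], "rotation": [0, 0, 0]}]}}

```text
clock: 12.05
position: [0.5854, 0.1846, 0.166]
ee_rot: [0.22, 0.976, -0.0, 0.0]
ft_force: [1.2, -1.0, -1.5]
grip_width: 0.275
grasp_force: 44.3
```

Emit:
{"name": "jog_arm", "arguments": {"deltas": [{"gripper": 0.2, "offset": [0, 0, 0.002], "rotation": [0, 0, 0]}, {"gripper": 0.2, "offset": [0, 0, 0.002], "rotation": [0, 0, 0]}, {"gripper": 0.2, "offset": [0, 0, 0], "rotation": [0, 0, 0]}]}}

```text
clock: 12.35
position: [0.5859, 0.1848, 0.163]
ee_rot: [0.22, 0.976, 0.0, 0.001]
ft_force: [0.6, -2.1, 5.7]
grip_width: 0.274
grasp_force: 45.0
```

Emit:
{"name": "jog_arm", "arguments": {"deltas": [{"gripper": 0.2, "offset": [0, 0, 0.0015], "rotation": [0, 0, 0]}, {"gripper": 0.2, "offset": [0, 0, 0.0015], "rotation": [0, 0, 0]}, {"gripper": 0.2, "offset": [0, 0, 0], "rotation": [0, 0, 0]}]}}

```text
clock: 12.65
position: [0.586, 0.1849, 0.1603]
ee_rot: [0.22, 0.976, 0.0, 0.001]
ft_force: [-0.6, -1.5, 6.5]
grip_width: 0.281
grasp_force: 45.2
```

The force holds at about 6 N while the plug advances, so it is pushing the valve. I'll keep going gently.

Emit:
{"name": "jog_arm", "arguments": {"deltas": [{"gripper": 0.2, "offset": [0, 0, 0.0015], "rotation": [0, 0, 0]}, {"gripper": 0.2, "offset": [0, 0, 0.0015], "rotation": [0, 0, 0]}, {"gripper": 0.2, "offset": [0, 0, 0.0015], "rotation": [0, 0, 0]}, {"gripper": 0.2, "offset": [0, 0, 0], "rotation": [0, 0, 0]}]}}

```text
clock: 13.05
position: [0.5861, 0.1846, 0.1556]
ee_rot: [0.22, 0.976, 0.0, 0.001]
ft_force: [0.9, -2.9, 5.1]
grip_width: 0.273
grasp_force: 45.1
```

Emit:
{"name": "jog_arm", "arguments": {"deltas": [{"gripper": 0.2, "offset": [0, 0, 0.0015], "rotation": [0, 0, 0]}, {"gripper": 0.2, "offset": [0, 0, 0.0015], "rotation": [0, 0, 0]}, {"gripper": 0.2, "offset": [0, 0, 0], "rotation": [0, 0, 0]}]}}

```text
clock: 13.35
position: [0.5862, 0.1846, 0.1528]
ee_rot: [0.22, 0.976, 0.0, 0.001]
ft_force: [1.1, -2.3, 6.5]
grip_width: 0.276
grasp_force: 45.2
```

Emit:
{"name": "jog_arm", "arguments": {"deltas": [{"gripper": 0.2, "offset": [0, 0, 0.001], "rotation": [0, 0, 0]}, {"gripper": 0.2, "offset": [0, 0, 0.001], "rotation": [0, 0, 0]}, {"gripper": 0.2, "offset": [0, 0, 0], "rotation": [0, 0, 0]}]}}

```text
clock: 13.65
position: [0.5858, 0.1848, 0.1504]
ee_rot: [0.22, 0.976, 0.0, 0.001]
ft_force: [1.1, -2.0, 4.7]
grip_width: 0.278
grasp_force: 45.0
```

Emit:
{"name": "jog_arm", "arguments": {"deltas": [{"gripper": 0.2, "offset": [0, 0, 0.001], "rotation": [0, 0, 0]}, {"gripper": 0.2, "offset": [0, 0, 0.001], "rotation": [0, 0, 0]}, {"gripper": 0.2, "offset": [0, 0, 0], "rotation": [0, 0, 0]}]}}

```text
clock: 13.95
position: [0.5862, 0.1849, 0.149]
ee_rot: [0.22, 0.976, 0.001, 0.001]
ft_force: [-1.5, -2.6, 11.7]
grip_width: 0.28
grasp_force: 45.9
```

Emit:
{"name": "jog_arm", "arguments": {"deltas": [{"gripper": 0.2, "offset": [0, 0, 0.0005], "rotation": [0, 0, 0]}, {"gripper": 0.2, "offset": [0, 0, 0], "rotation": [0, 0, 0]}]}}

```text
clock: 14.15
position: [0.5864, 0.185, 0.1489]
ee_rot: [0.22, 0.976, 0.001, 0.001]
ft_force: [-0.9, -4.0, 13.8]
grip_width: 0.273
grasp_force: 46.0
```

```bash
python3 - <<'E'
from h import *
from w import shot
im=imaging.camera("scene"); cv2.imwrite("pics/s6.png",im)
b=cv2.resize(im[100:200,345:445],None,fx=6,fy=6,interpolation=cv2.INTER_CUBIC); cv2.imwrite("pics/s6c.png",b)
s=manip.get_obs(); print(s["position"],s["ft_force"])
E
```

```text
[0.58633806 0.18499186 0.14894087] [-0.73901245 -3.0728645  13.67948753]
```

Firm bottom: 14 N with no further travel. I've used all ten views, so I'll check the sleeve numerically from the scene image, comparing the brass rows with the forward-sleeve picture.

```bash
python3 - <<'E'
from h import *
for f in("scene0","s6"):
    h=cv2.cvtColor(cv2.imread(f"pics/{f}.png"),cv2.COLOR_BGR2HSV).astype(int)
    print(f)
    for v in range(140,180):
        r=h[v,386:406]; b=((r[:,0]>10)&(r[:,0]<28)&(r[:,1]>110)&(r[:,2]>60))
        print(v,b.sum(),end="; ")
    print()
E
```

```text
scene0
140 20; 141 20; 142 20; 143 20; 144 20; 145 12; 146 9; 147 9; 148 9; 149 9; 150 11; 151 16; 152 20; 153 20; 154 20; 155 20; 156 20; 157 20; 158 20; 159 19; 160 20; 161 17; 162 11; 163 5; 164 3; 165 3; 166 3; 167 0; 168 1; 169 3; 170 3; 171 3; 172 9; 173 11; 174 8; 175 0; 176 0; 177 0; 178 0; 179 0; 
s6
140 1; 141 3; 142 5; 143 5; 144 9; 145 9; 146 8; 147 8; 148 9; 149 9; 150 11; 151 16; 152 20; 153 20; 154 20; 155 20; 156 20; 157 20; 158 20; 159 19; 160 20; 161 16; 162 11; 163 5; 164 3; 165 2; 166 3; 167 0; 168 1; 169 2; 170 2; 171 4; 172 9; 173 11; 174 8; 175 0; 176 0; 177 0; 178 0; 179 0;
```

The sleeve rows (150-162) are identical to the forward position, so it has sprung forward and locked. Now I'll release.

Emit:
{"name": "jog_arm", "arguments": {"deltas": [{"gripper": 0.2, "offset": [0, 0, -0.0015], "rotation": [0, 0, 0]}, {"gripper": 0.7, "offset": [0, 0, 0], "rotation": [0, 0, 0]}, {"gripper": 0.7, "offset": [0, 0, 0], "rotation": [0, 0, 0]}, {"gripper": 0.7, "offset": [0, 0, 0], "rotation": [0, 0, 0]}, {"gripper": 0.7, "offset": [0, 0, 0], "rotation": [0, 0, 0]}, {"gripper": 0.7, "offset": [0, 0, -0.02], "rotation": [0, 0, 0]}, {"gripper": 0.7, "offset": [0, 0, -0.04], "rotation": [0, 0, 0]}, {"gripper": 0.7, "offset": [0, 0, -0.04], "rotation": [0, 0, 0]}, {"gripper": 0.7, "offset": [0, 0, -0.02], "rotation": [0, 0, 0]}, {"gripper": 0.7, "offset": [0, 0, 0], "rotation": [0, 0, 0]}, {"gripper": 0.7, "offset": [0, 0, 0], "rotation": [0, 0, 0]}]}}

```text
clock: 15.3
position: [0.5852, 0.1851, 0.2684]
ee_rot: [0.219, 0.976, 0.0, -0.0]
ft_force: [0.2, -0.2, -0.9]
grip_width: 0.698
grasp_force: 0.0
```

```bash
python3 - <<'E'
from h import *
im=imaging.camera("scene"); cv2.imwrite("pics/s7.png",im)
h=cv2.cvtColor(im,cv2.COLOR_BGR2HSV).astype(int)
for v in range(118,166,2):
    r=h[v,380:412]; b=((r[:,0]>10)&(r[:,0]<28)&(r[:,1]>110)&(r[:,2]>60)); g=(r[:,1]<70)&(r[:,2]>60)
    print(v,b[6:26].sum(),"grey",np.flatnonzero(g)[[0,-1]]+380 if g.any() else None,end="; ")
print([proj("scene",np.array([.585,.183,z])) for z in(.126,.126+.038)])
E
```

```text
118 20 grey None; 120 20 grey None; 122 20 grey None; 124 20 grey None; 126 20 grey None; 128 20 grey None; 130 20 grey None; 132 17 grey None; 134 11 grey [392 400]; 136 10 grey [393 400]; 138 11 grey [392 394]; 140 10 grey [392 400]; 142 10 grey [392 399]; 144 10 grey [391 399]; 146 9 grey [390 400]; 148 9 grey [390 400]; 150 11 grey [392 399]; 152 20 grey None; 154 20 grey None; 156 20 grey None; 158 20 grey None; 160 20 grey None; 162 11 grey [389 396]; 164 3 grey [389 411]; [array([394.65327385, 147.75770786]), array([396.15069155, 135.29756979])]
```

```bash
python3 -c "
from workcell import workorder; print(workorder.hand_in())"
```

```text
the job is handed in; nothing more can be done
None
```

The air filter is in the coupler with the sleeve sprung forward over it, nothing is touching it, and I handed the job in at about 15.4 s of the 53 s. The last camera image, checked by pixel rows rather than viewed, has the filter standing seated; force at bottom was about 14 N.

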